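# Clamp the junction box in the sliding-jaw jig

### The job

Clamp the junction box in the jig: press the yellow lock tab down and keep it pressed while you slide the jaw along, pushing the box flat against the blue fence, then let the tab spring up so that the jaw stays locked snug against the box. Leave the other things on the bench where they are.

Things in the scene. Friction and masses are not known exactly. Their poses are not given: they have to be found in the camera images.
- jig: Clamping jig bolted to the bench (does not move): aluminium bed 170 x 400 x 20 mm (x, y, z) with dark slots along its length. Origin: centre of the underside, on the bench top. Its y axis runs along the bed, from the jaw to the blue fence; its z is up; bed top at z = 20 mm.
- fence_face (a point): Middle of the flat inner face of the fixed blue fence (130 mm wide, 60 mm tall above the bed), 165 mm along the jig's +y; the face looks to the jig's -y. Axes as the jig's.
- jaw (a joint): Travel in m of the sliding jaw along the jig's +y (towards the fence): 0 fully open, 0.16 end of travel. It slides easily (1 N) with the lock tab pressed; with the tab up a pawl holds it firmly in one of a row of notches 10 mm apart, with 2 mm of play. One notch is where it holds the box against the fence: 0.138 to 0.140.
- jaw_face (a point): Middle of the flat pressing face of the jaw, which looks to the jig's +y; moves with the jaw; axes as the jig's. The jaw is a blue plate 100 mm wide, 14 mm thick, its top 80 mm above the bench, on a dark carriage 80 mm wide and 92 mm long behind it.
- lock_tab (a joint): How far the yellow lock tab is pressed down, in m: 0 up (pawl in a notch, jaw locked), 0.010 stop. Spring: about 6 N to start moving, 12 N at the stop. The pawl is clear of the notches from 0.005 on: keep it at 0.006 or more while sliding. Let go, it springs up; if it is between notches it rides on a crest (up to 0.005) until the jaw is at a notch.
- lock_tab_top (a point): Centre of the top of the yellow lock tab on the jaw's carriage: flat, 50 (jig x) x 40 mm (jig y), top 64 mm above the bench when up, 55 mm behind the jaw face. On the carriage two upright black ribs, 64 mm wide, 8 thick, stand 24 mm before and behind this point along jig y, tops 14 mm above the tab: a closed gripper fits between, presses the tab and pushes a rib.
- junction_box: Loose grey junction box with a white lid, 110 x 110 x 60 mm, 0.3 to 0.65 kg, lying on the jig's bed between jaw and fence, a little askew and some 10 to 35 mm short of the fence. Origin: centre of the underside. Its y points roughly along the jig's y; a black stub 22 mm across stands 18 mm out of its -x side, and is no obstacle.
- box_fence_end (a point): Middle of the box's +y side (facing the fence), 55 mm from its centre, 30 mm above its underside.
- box_jaw_end (a point): Middle of the box's -y side (facing the jaw), 55 mm from its centre, 30 mm above its underside.
- wrench: Bystander, leave alone: steel wrench, 170 mm long, lying flat. Origin: at its underside.
- screwdriver: Bystander, leave alone: screwdriver, 190 mm long, lying flat. Origin: at its underside.
- spool: Bystander, leave alone: empty white plastic wire spool, 68 mm diameter, 50 mm tall, standing. Origin: centre of the underside.
- spray_can: Bystander, leave alone: red can, 52 mm diameter, 150 mm tall, standing. Origin: centre of the underside.
- end_plate: Bystander, leave alone: grey plate 90 x 60 x 12 mm with a black stub 20 mm tall on it. Origin: centre of the underside.
- din_rail: Bystander, leave alone: steel mounting rail 140 x 35 x 9 mm, lying flat. Origin: centre of the underside.

How it is judged:
By the outcome, as a careful person would: the job done as asked, in the order asked, and still so for the second after the job is handed in, with the robot touching nothing.
It also fails if it takes over 32 s, if anything falls off the work surface, if the arm or the gripper's body presses on something with over 40 N, if the wrist force passes 120 N, or if a joint passes its speed limit or range.

### The arm

A 6-joint arm with a two-finger parallel gripper is mounted at the origin on the work surface. World frame = base frame: x ahead of the robot, y to its left, z up, the work surface at z = 0. Lengths are in m, angles in rad, forces in N, time in s.
With the tool pointing down it reaches from about 0.15 to 0.775 m from the base axis. Payload 6.1 kg.
Tool frame: the origin (TCP) lies at the very end of the fingers, on their centre line; the grasp point (between the pads) lies 19 mm behind it; z points along the fingers, y is the line along which they close (so a half turn about z gives the same grasp; the last joint's range is limited). The gripper opens to 85 mm and grips with 20 to 120 N. Pads are 22 mm wide; open, the fingers measure 114 mm over their backs; the gripper's body (76 mm by 85 mm) begins 54 mm behind the grasp point. The pads swing forward as they close: fully open they stand 13 mm farther back than shut.
Start: joints at [0, 0.126, -0.04, 1.405, 0, 1.571], TCP at [0.525, -0, 0.231] pointing down, gripper open.
Joint ranges: [-2.72, 2.72], [-0.95, 1.95], [-1.27, 1.35], [-1.78, 2.02], [-1.46, 1.47], [-3.14, 3.14]. Speed limits (rad/s): [2.39, 2.39, 3.01, 3.14, 3.14, 3.14].

### API

Orientations are given as a 3x3 rotation matrix whose columns are the frame's x, y, z axes.
In Python, from workcell import bot, viewer, workorder, finder, monitor gives the robot as it stands. Calls block until the motion is done:
- bot.movep(position, orientation): joint-space move of the TCP to a pose.
- bot.movel(position, v=0.15, ori=None, guard=None): straight line of the TCP; ori=None keeps the orientation; v is the mean speed in m/s. With guard (N) it stops when the force on the tool has changed by that much, and returns True; else False.
- bot.move_j(angles): joint-space move.
- bot.gripper_to(opening, newtons=None): opening from 0.0 (shut) to 1.0 (fully open); newtons is the grip in N (None keeps the last); returns when the fingers have stopped.
- bot.sleep(seconds).
- bot.inverse_kinematics(position, orientation): joint angles nearest the present ones, or None.
- viewer.read_camera(name): name is "scene" or "side" or "wrist"; returns a dict with "img" (420x560x3 uint8, blue, green, red), "range_z" (420x560 float32, m along the optical axis (not along the pixel's ray), 0 where there is no reading), "K" (3x3 intrinsics, pixels), "R" (3x3) and "t" (3): a world point X has camera coordinates R X + t. Camera axes: x right, y down, z forward; pixel columns grow to the right and rows downward; lengths in m; the calibration is good to about 2 mm. The wrist camera is an equidistant fisheye: a pixel r from the principal point sees the ray r / f radians off the axis. A picture is of the moment at which its call begins.
A pose or a line that the arm cannot do raises bot.PlanningError and nothing moves.
- workorder.close_job(): hands the job in; it is judged then, once.
Trained networks look in the newest picture that a camera, given by its name, has taken for a name from the list of things; names that differ only in an ending like _2 or _b are one class to them, and where a whole thing is asked for, a point or a joint stands for the part that bears it (a point fixed in the world has none). Each returns a list of dicts, best first, with "conf" (0 to 1); they miss things now and then, are a little off and sometimes report something else, mostly with a low value. They report only what shows in the picture. A call takes as long as a camera call.
- finder.boxes_of(name, camera): "centre" ([x, y, z] in m, in world coordinates, good to about 4 mm: the middle of the surface that is visible of it).
- finder.spot_point(name, camera): "centre" ([x, y, z] in m, in world coordinates, good to about 4 mm: a listed point, or the origin of a listed thing).
Readings, each from a call of its own:
- monitor.read_time_s(): time.
- monitor.read_joint_pos(): joint angles.
- monitor.read_joint_velocities(): joint speeds.
- monitor.read_joint_torque(): joint torques, N m.
- monitor.read_tool_pos(): TCP position.
- monitor.read_ee_rot(): TCP orientation.
- monitor.read_ft_force(): force on the tool from outside, world axes, zero at the start.
- monitor.read_wrist_torque(): the same for the moment, N m.
- monitor.read_width(): opening from 0.0 (shut) to 1.0 (fully open).
- monitor.read_gripper_force(): force on a finger pad.
Only numpy, scipy, OpenCV 4.12 (cv2) and the standard library are available. Lean on these libraries where they do the work, as an engineer would, in place of code of your own. Each camera call takes 0.05 s, during which the arm holds its last target. There are 200 camera calls.

## Working session

There is one attempt and no reset: what is moved stays moved. The work goes in short steps, each a Python script; the robot and the scene stay as the last script left them, time stands still between calls to the robot, and variables do not carry over. Pictures are saved under pics/ and viewed, at most 10 in all, crops included, and the job is handed in when it is done.

```bash
mkdir -p pics; python3 - <<'E'
from workcell import bot, viewer, workorder, finder, monitor
import cv2
for c in ["scene","side"]:
    d=viewer.read_camera(c); cv2.imwrite(f"pics/{c}0.png",d["img"])
    for n in ["jig","fence_face","jaw_face","lock_tab_top","box_fence_end","box_jaw_end","junction_box"]:
        print(c,n,[(x["centre"],round(x["conf"],2)) for x in finder.spot_point(n,c)[:2]])
print(monitor.read_time_s(), monitor.read_ee_rot())
E
```

```text
scene jig [([0.5368, -0.0793, 0.0005], 0.69)]
scene fence_face [([0.5593, 0.0817, 0.0526], 0.69), ([0.5644, 0.0019, 0.015], 0.56)]
scene jaw_face [([0.5303, -0.1269, 0.0513], 0.73)]
scene lock_tab_top [([0.524, -0.1778, 0.0636], 0.77)]
scene box_fence_end [([0.5744, 0.056, 0.0507], 0.96)]
scene box_jaw_end [([0.5495, -0.0557, 0.0491], 0.92)]
scene junction_box [([0.5633, 0.0043, 0.0178], 0.59), ([0.5462, -0.0484, 0.0498], 0.36)]
side jig [([0.5351, -0.0784, -0.0034], 0.63), ([0.3639, -0.3735, 0.0024], 0.5)]
side fence_face [([0.564, 0.0839, 0.0518], 0.9)]
side jaw_face [([0.5292, -0.1241, 0.0545], 0.7)]
side lock_tab_top [([0.5208, -0.1768, 0.0662], 0.49)]
side box_fence_end [([0.5733, 0.0535, 0.0488], 0.75), ([0.5285, -0.1276, 0.0508], 0.3)]
side box_jaw_end [([0.5527, -0.0537, 0.0514], 0.6)]
side junction_box [([0.5649, 0.0018, 0.0168], 0.8)]
0.8 [[ 5.34299764e-06  9.99999999e-01  4.40453799e-05]
 [ 1.00000000e+00 -5.34197246e-06 -2.32755768e-05]
 [-2.32753415e-05  4.40455042e-05 -9.99999999e-01]]
```

View pics/scene0.png

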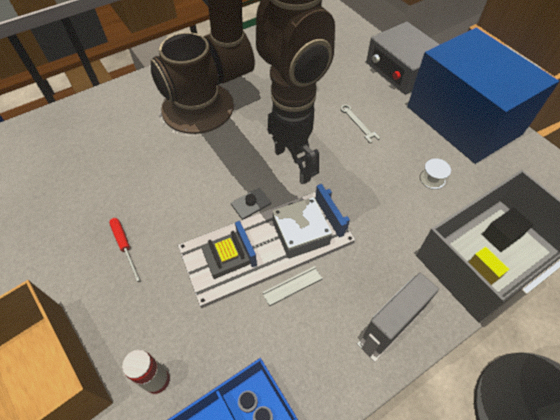

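View pics/side0.png

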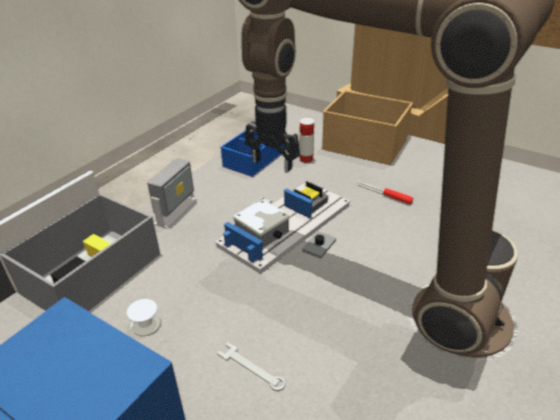

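The scene picture shows the jig, with the yellow tab at (228,248), the jaw plate at (246,243), the box at (302,222) and the fence at (332,210). The space around the tab is clear, and the network's points match the picture. Next I'll close the gripper, go above the tab and press it.

```bash
cat > h.py <<'E'
from workcell import bot, viewer, workorder, finder, monitor
import numpy as np, cv2
tab=np.array([.5224,-.1773]); fence=np.array([.5617,.0828])
u=(fence-tab)/np.linalg.norm(fence-tab)
R=np.array([[u[0],u[1],0],[u[1],-u[0],0],[0,0,-1.]])  # tool x = jig y, tool y = jig x
def P(s,z): return [*(tab+s*u),z]
def st(m): 
    p=monitor.read_tool_pos(); print(m,'t',round(monitor.read_time_s(),2),'s',round(float((np.array(p[:2])-tab)@u),4),'z',round(p[2],4),'F',np.round(monitor.read_ft_force(),1))
E
python3 - <<'E'
from h import *
bot.gripper_to(0.0,40)
bot.movep(P(0,.13),R); st('above')
d=viewer.read_camera("scene"); cv2.imwrite("pics/s1.png",d["img"][170:320,150:390].repeat(3,0).repeat(3,1)[:600])
print([(n,finder.spot_point(n,"scene")[:1]) for n in ("lock_tab_top","jaw_face")])
d=viewer.read_camera("wrist"); cv2.imwrite("pics/w1.png",d["img"])
print([(n,finder.spot_point(n,"wrist")[:1]) for n in ("lock_tab_top","jaw_face","fence_face")])
E
```

```text
above t 2.4 s 0.0005 z 0.1307 F [-0.6  0.  -0.2]
[('lock_tab_top', [{'centre': [0.5216, -0.1786, 0.0637], 'conf': 0.55}]), ('jaw_face', [])]
[('lock_tab_top', [{'centre': [0.5238, -0.1795, 0.065], 'conf': 0.97}]), ('jaw_face', [{'centre': [0.531, -0.1202, 0.0509], 'conf': 0.74}]), ('fence_face', [])]
```

View pics/w1.png

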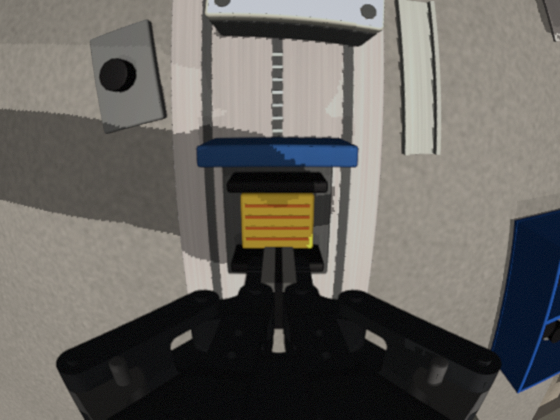

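The wrist picture shows the tool square to the jig, with the tab at (278,220), the ribs at rows 183 and 257 and the box edge at row 30. All estimates of the tab's position agree within about 2 mm, so I'll press.

```bash
python3 - <<'E'
from h import *
bot.movel(P(-.001,.085),v=.1)
print(bot.movel(P(-.001,.058),v=.03,guard=4)); st('touch')
z=monitor.read_tool_pos()[2]
print(bot.movel(P(-.001,.055),v=.03,guard=25)); st('pressed')
d=viewer.read_camera("wrist"); cv2.imwrite("pics/w2.png",d["img"])
E
```

```text
True
touch t 4.06 s -0.001 z 0.0626 F [-0.8  0.5  7.4]
False
pressed t 4.46 s -0.001 z 0.0559 F [-4.   1.2  9.8]
```

View pics/w2.png

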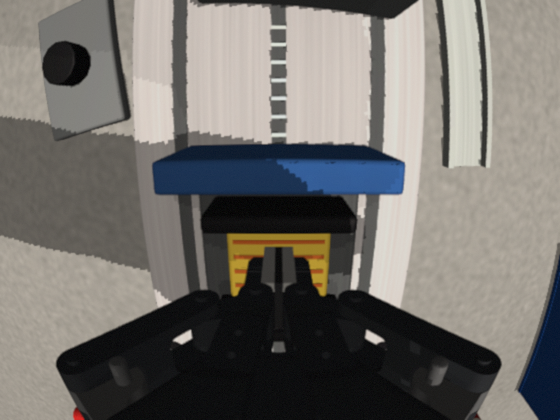

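The picture shows the fingertips on the tab at (278,265), between the ribs. The force of 9.8 N and the 8 mm depth mean the pawl is clear. I'll go slightly deeper and then slide.

```bash
python3 - <<'E'
from h import *
bot.movel(P(-.001,.0543),v=.03); st('deeper')
g=bot.movel(P(.085,.0543),v=.05,guard=18); print(g); st('slide')
if not g:
    g=bot.movel(P(.13,.0543),v=.03,guard=18); print(g); st('push')
d=viewer.read_camera("wrist"); cv2.imwrite("pics/w3.png",d["img"])
d=viewer.read_camera("scene"); cv2.imwrite("pics/s3.png",cv2.resize(d["img"][160:310,150:400],None,fx=3,fy=3,interpolation=2))
for c in ("scene","side"):
    if c=="side": viewer.read_camera(c)
    print([(n,[x["centre"] for x in finder.spot_point(n,c)[:1]]) for n in ("lock_tab_top","jaw_face","box_jaw_end","box_fence_end")])
st('end')
E
```

```text
deeper t 4.76 s -0.001 z 0.0553 F [-3.4 -0.   9.5]
False
slide t 6.62 s 0.0847 z 0.0553 F [-3.1 -0.6 10.8]
True
push t 7.62 s 0.1119 z 0.0563 F [-2.3 -1.   8.6]
[('lock_tab_top', [[0.538, -0.0786, 0.0556]]), ('jaw_face', [[0.5427, -0.0249, 0.0489]]), ('box_jaw_end', [[0.5521, -0.0267, 0.0496]]), ('box_fence_end', [[0.554, -0.0277, 0.0492]])]
[('lock_tab_top', [[0.539, -0.0774, 0.0566]]), ('jaw_face', [[0.5432, -0.024, 0.0538]]), ('box_jaw_end', [[0.555, -0.0273, 0.0508]]), ('box_fence_end', [[0.5683, 0.0794, 0.0478]])]
end t 8.17 s 0.1119 z 0.0566 F [-2.5 -0.9  9. ]
```

View pics/s3.png

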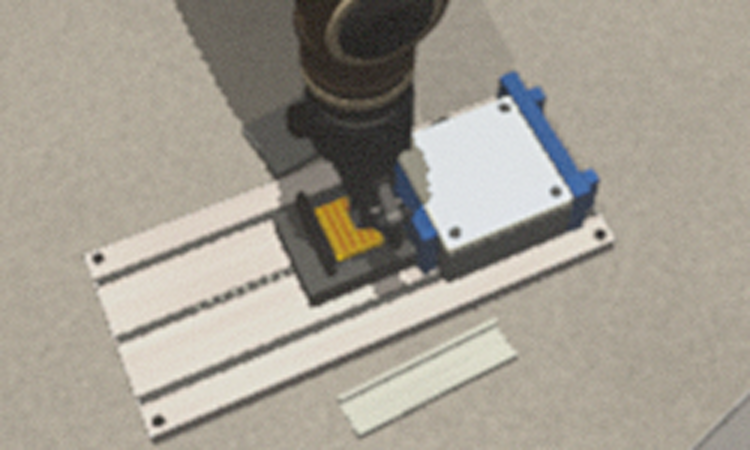

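View pics/w3.png

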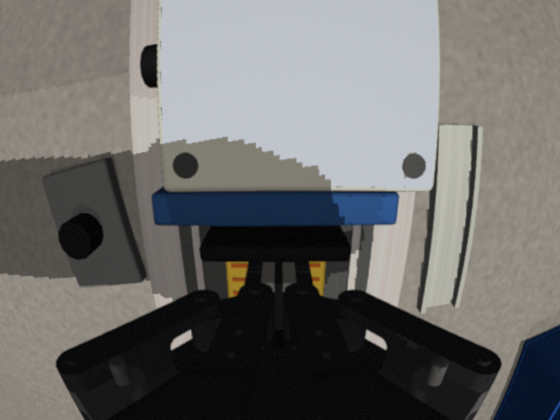

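The pictures show the box flush with the jaw (wrist row 190) and the fence. The stop relaxed the push to about 0 N, so I'll push again with the tab held down, then lift while still pushing.

```bash
python3 - <<'E'
from h import *
bot.movel(P(.1119,.0543),v=.03); st('repress')
g=bot.movel(P(.119,.0543),v=.015,guard=14); print(g); st('push')
s=float((np.array(monitor.read_tool_pos()[:2])-tab)@u)
bot.movel(P(s+.0015,.0543),v=.02); st('hold')
bot.movel(P(s+.0015,.068),v=.04); st('rel')
bot.movel(P(s-.004,.069),v=.04); st('back')
bot.movel(P(s-.006,.13),v=.1); st('up')
viewer.read_camera("wrist")
print([(n,[x["centre"] for x in finder.spot_point(n,"wrist")[:1]]) for n in ("lock_tab_top","jaw_face")])
bot.movel(P(0,.25),v=.2)
d=viewer.read_camera("scene"); cv2.imwrite("pics/s4.png",cv2.resize(d["img"][160:310,150:400],None,fx=3,fy=3,interpolation=2))
for c in ("scene","side"):
    if c=="side": 
        d=viewer.read_camera(c); cv2.imwrite("pics/d4.png",cv2.resize(d["img"][150:300,180:400],None,fx=3,fy=3,interpolation=2))
    print([(n,[x["centre"] for x in finder.spot_point(n,c)[:1]]) for n in ("lock_tab_top","jaw_face","box_fence_end","fence_face")])
st('end')
E
```

```text
repress t 8.42 s 0.1119 z 0.0558 F [-1.   0.5  9.1]
True
push t 8.73 s 0.1118 z 0.0561 F [-0.3 -1.8  6.4]
hold t 8.98 s 0.1118 z 0.056 F [-2.  -5.9 10. ]
rel t 9.47 s 0.112 z 0.0684 F [ 0.2 -4.4  3.5]
back t 9.77 s 0.1078 z 0.0687 F [-0.3 -0.1 -0. ]
up t 10.53 s 0.1059 z 0.1295 F [-0.1  0.4 -0.5]
[('lock_tab_top', [[0.5394, -0.0839, 0.0644]]), ('jaw_face', [[0.5452, -0.019, 0.0492]])]
[('lock_tab_top', [[0.5392, -0.0798, 0.0663]]), ('jaw_face', [[0.5443, -0.0239, 0.0485]]), ('box_fence_end', [[0.5716, 0.0811, 0.0506]]), ('fence_face', [[0.5585, 0.0857, 0.0527]])]
[('lock_tab_top', []), ('jaw_face', [[0.5425, -0.0254, 0.0536]]), ('box_fence_end', [[0.5728, 0.0776, 0.0494]]), ('fence_face', [[0.5627, 0.0835, 0.0505]])]
end t 12.12 s 0.0002 z 0.2499 F [-0.8 -0.4 -0.2]
```

View pics/s4.png

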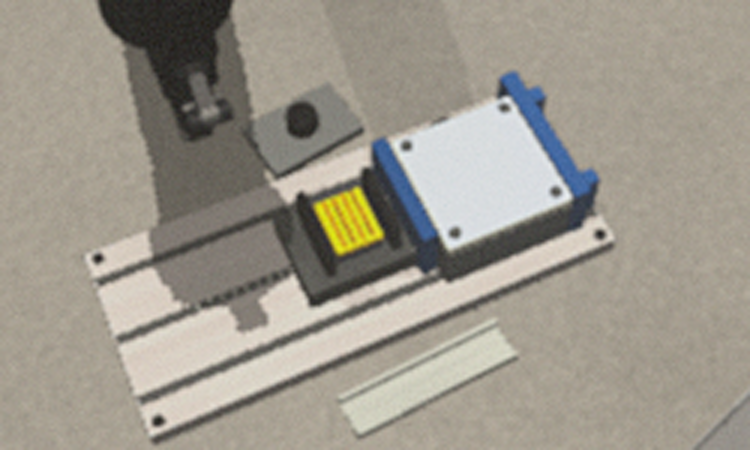

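View pics/d4.png

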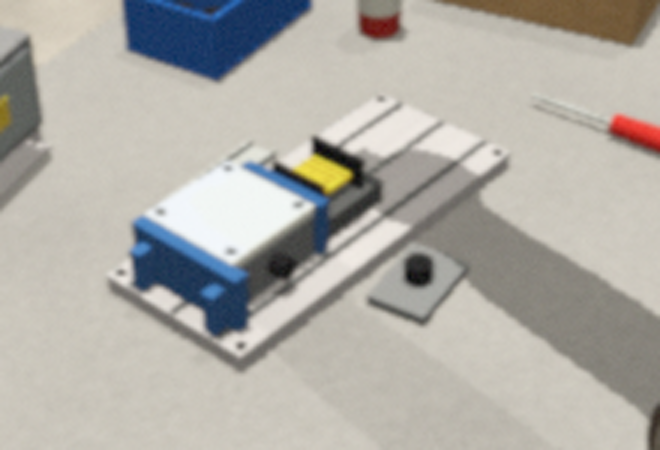

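The pictures show the box flush between jaw and fence, with the bystanders in place. I'll check the tab height from depth: about 64 mm means it is locked, 59 mm means it is riding on a crest.

```bash
python3 - <<'E'
from h import *
for c in ("scene","side"):
    d=viewer.read_camera(c); hsv=cv2.cvtColor(d["img"],cv2.COLOR_BGR2HSV)
    m=cv2.inRange(hsv,(20,120,90),(35,255,255))>0
    v,w=np.nonzero(m&(d["range_z"]>0)); z=d["range_z"][v,w]
    X=(np.linalg.inv(d["K"])@np.array([w*z,v*z,z])-np.array(d["t"]).reshape(3,1)).T@d["R"]
    k=np.linalg.norm(X[:,:2]-[.539,-.08],axis=1)<.04
    q=X[k]; print(c,k.sum(),np.median(q,0))
    v,w=np.mgrid[0:420,0:560].reshape(2,-1); z=d["range_z"][v,w]
    X=(np.linalg.inv(d["K"])@np.array([w*z,v*z,z])-np.array(d["t"]).reshape(3,1)).T@d["R"]
    n=np.array([u[1],-u[0]]); r=X[:,:2]-fence; a=r@u; b=r@n
    for nm,lo,hi,ex in (("box lid",-.09,-.02,.08),("bed",-.34,-.23,.02)):
        k=(a>lo)&(a<hi)&(abs(b)<.03)&(z>0); print(nm,k.sum(),np.median(X[k,2]))
E
```

```text
scene 349 [ 0.54013099 -0.08099064  0.06389101]
box lid 620 0.08018138060763381
bed 3501 0.4274001658931276
side 150 [ 0.5285637  -0.08222455  0.06393519]
box lid 348 0.0796384064891088
bed 1284 0.31891536506203844
```

The tab top is at 63.9 mm in both cameras, so it is fully up and the jaw is locked.

```bash
python3 -c "
from workcell import workorder
print(workorder.close_job())"
```

```text
the job is handed in; nothing more can be done
None
```

The junction box is clamped against the blue fence, the lock tab is fully up with the jaw locked against the box, no bystander was touched, and the job is handed in at about 12 s on the robot's clock.

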